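Hold back the belt tensioner of an edge sander for a new belt

ROBOT

A 6-joint arm with a two-finger parallel gripper is mounted at the origin on the work surface. World frame = base frame: x ahead of the robot, y to its left, z up, the work surface at z = 0. Lengths are in mm, angles in rad, forces in N, time in s.
With the tool pointing down it reaches from about 400 to 925 mm from the base axis. Payload 12.5 kg.
Tool frame: the origin (TCP) lies between the finger pads; the fingertips stand 19 mm ahead of it and the grasp point (between the pads) is the TCP (env.tips_ahead is the distance from the TCP to the fingertips, in mm); z points along the fingers, y is the line along which they close (so a half turn about z gives the same grasp; the last joint's range is limited). The gripper opens to 95 mm and grips with 3 to 60 N. Pads are 20 mm wide; open, the fingers measure 119 mm over their backs; the gripper's body (75 mm by 180 mm) begins 59 mm behind the grasp point.
Start: joints at [1.204, 0.491, 1.559, -0, 1.092, -0.106], TCP at [161.14, 603.886, 233.661] pointing down, gripper open.
Joint ranges: [-3.1, 3.1], [-0.84, 2.19], [0.05, 2.79], [-1.13, 4.28], [0.06, 2.93], [-2.69, 2.69]. Speed limits (rad/s): [2.22, 2.22, 2.79, 3.14, 3.14, 3.14].

INTERFACE

Orientations are given as [roll, pitch, yaw] about the fixed x, y, z axes, in that order (R = Rz(yaw) Ry(pitch) Rx(roll)).
In Python, from cell import env gives the robot as it stands.
- The arm moves only by the shell command python3 -m crank 'ROWS'. ROWS is JSON, a list of rows, each a list of 5 numbers: the shift along the tool's x, y, z in mm, then the turn about the tool's z in degrees, then the finger opening in mm, from 0 to 95.1. In form: [[dx, dy, dz, yaw, grip], ...]. A call has 1 to 10 rows; each row is the pose to reach, as a shift and turn from the pose commanded when the call began, along the tool's axes at that moment; what a row does not reach only later rows make up. A row lasts 1/12 s, in which the tool goes at most 41.7 mm and 7.16 degrees, less where a joint would pass 70% of its speed; a pose out of reach is approached as far as the arm can. A call with a gripper value outside its range is refused whole. The fingers move at their own pace and stop on an object; the grip force is fixed at half the most. Time passes only in rows, so rows that repeat a pose let the fingers close. It gives the time, the measured TCP pose, the force, the opening and the grip force at its end, in the units of the state.
- env.state(): the state, without advancing time (a new reading comes with each control period).
- env.read_camera(name): name is "scene" or "top"; returns a dict with "img" (384x512x3 uint8, blue, green, red), "K" (3x3 intrinsics, pixels), "pose" (4x4, takes a point from camera to world coordinates). Camera axes: x right, y down, z forward; pixel columns grow to the right and rows downward; lengths in mm; the calibration is good to about 2 mm. A picture is of the moment at which its call begins. There is no depth.
- env.job_done(): hands the job in; it is judged then, once.
The state is a dict: "t": time; "joints": joint angles; "qvel": joint speeds; "tau": joint torques, N m; "eef_pos": TCP position; "tcp_rot": TCP orientation; "ft_force": force on the tool from outside, world axes, zero at the start; "moment": the same for the moment, N m; "opening": opening from 0.0 (shut) to 1.0 (fully open); "grip_force": force on a finger pad.
Only numpy, scipy, OpenCV 4.12 (cv2) and the standard library are available. Lean on these libraries where they do the work, as an engineer would, in place of code of your own. Each camera call takes 0.05 s, during which the arm holds its last target. There are 200 camera calls.

TASK

The edge sander needs a new belt, but a pot stands in the way of its tensioner arm: lift the handled pot off its stand and set it gently down, upright, on the square dark plywood board beside the sander, and let go of it. Then push the sprung tensioner arm by its upright post, away from the robot, until it has gone past the click of its pawl, and finish while holding it back there with the gripper (let go, it springs back). Leave the other things on the bench where they are.

Things in the scene. Friction and masses are not known exactly. Their poses are not given: they have to be found in the camera images.
- pot_center (a point): centre of the pot, half-way up (77 mm above its underside). Open, empty steel pot, 90 mm across and 90 mm tall, with a rigid arched handle over its mouth, 154 mm tall overall; 0.3 to 0.65 kg. At first it stands on a round steel stand 96 mm across and 40 mm tall, just beyond the post of the tensioner arm, whose swing it blocks.
- pot_grip (a point): middle of the pot's wooden handle bar, 145 mm above the pot's underside; the bar is level, 18 mm thick and 56 mm long, and runs along this point's y axis (so the fingers close along its x axis); 46 mm of free room below it down to the rim.
- board: square plywood board with a dark brown face, 150 x 150 mm, 18 mm thick, fixed flat on the bench, at the left or at the right of the sander (the steel tray is at the other side); origin under its centre, z up. The pot is set down on it.
- pivot (a point): axis of the tensioner arm on the sander's bed (vertical hinge), given at the height of the post's point. The sander (grey bed 200 x 320 mm, 45 mm tall, with a rubber drive drum, a motor and an aluminium idler drum, up to 133 mm tall) stands left of the stand and is fixed.
- post (a point): upright black post at the free end of the tensioner arm, 170 mm from the pivot: a round rod 24 mm across standing from 76 to 136 mm above the bench; this point is on its axis at 105 mm. The flat steel arm below it (60 to 76 mm above the bench, 26 mm wide) overhangs the bed's right end, at the robot's side of the stand; it passes 20 mm over the empty stand.
- tensioner (a joint): swing of the tensioner arm, rad: 0 at rest against its stop, growing counter-clockwise seen from above as the post is pushed away from the robot, 0.66 at the far stop. A spring pushes it back to 0: about 5 N at the post at rest, 10 N at 0.6, and some 3 N more before the click. The arm's tooth lifts the pawl from 0.21, is at its top at 0.34 and has passed (the click) at 0.47; the pawl does not lock the arm.
- pawl (a joint): slide of the brass pawl on the sander's bed, m: 0 at rest, up to 0.004 while the arm's tooth passes, back to 0 after the click.
- jar: closed glass jar with a green lid, 72 mm across, 110 mm tall; origin under its centre
- can: plain closed steel can without handle, 66 mm across, 100 mm tall; origin under its centre
- tray: open steel tray, 130 x 130 x 40 mm with one divider; origin under its centre; not the place for the pot
- screwdriver: screwdriver lying on the bench in front of the robot
- hammer: hammer lying on the bench in front of the sander
- offcut: softwood block 110 x 45 x 40 mm; origin under its centre
- collar: dark steel ring 70 mm across, 30 mm tall; origin under its centre
- batten: softwood batten 260 x 40 x 30 mm lying behind the sander; origin under its centre
Things that resemble listed ones, but are neither listed nor needed, are in the scene too. Of the things like the board, leave any that is blue or turquoise; of the rest the larger one is meant.

How it is judged (in metres and radians):
On the way, in this order (a step that is already met when the one before it is completed fails the run):
1. the pot is lifted clear of its stand (height (world z) of pot_center above 0.15 m and contact force between the fingers and pot above 0.5 N), for 0.1 s.
2. the pot stands upright on the board, let go (horizontal distance between pot_center and board below 0.045 m and height (world z) of pot_center between 0.088 and 0.102 m and angle between pot_center's own z axis and vertical below 0.12 rad and linear speed of pot below 0.03 m/s and contact force between the fingers and pot below 0.05 N), for 0.2 s.
3. the gripper holds the tensioner arm past its click (value of joint tensioner above 0.48 rad and value of joint pawl below 0.002 m and contact force between the fingers and tensioner above 2 N), for 0.2 s.
At the end, for the whole second after the job is handed in: Fingers press the tensioner arm with over 2 N and hold it still past the click (joint above 0.48 rad, pawl within 2 mm of rest), no loose thing touching it; the pot stands still and upright (0.12 rad) on the board, within 45 mm of its centre, not touched by the fingers (all of step 2 and all of step 3 and velocity of joint tensioner between -0.05 and 0.05 rad/s and contact force between tensioner and pot below 0.1 N and contact force between tensioner and jar below 0.1 N and contact force between tensioner and can below 0.1 N and contact force between tensioner and tray below 0.1 N and contact force between tensioner and screwdriver below 0.1 N and contact force between tensioner and hammer below 0.1 N and contact force between tensioner and offcut below 0.1 N and contact force between tensioner and collar below 0.1 N and contact force between tensioner and batten below 0.1 N); the arm keeps its last pose, push and grip.
It fails at once if the pot is tipped (angle between pot_center's own z axis and vertical above 0.6 rad).
It fails at once if the pot is dropped (contact force between pot and anything else below 0.05 N and linear speed of pot above 0.45 m/s).
It fails at once if one of the other things on the bench is moved by more than 40 mm (distance of any of jar, can, tray, screwdriver, hammer, offcut, collar, batten from where it was at the start of the episode above 0.04 m).
It also fails if it takes over 54 s, if anything falls off the work surface, if the arm or the gripper's body presses on something with over 40 N, if the wrist force passes 120 N, or if a joint passes its speed limit or range.

## Working session

There is one attempt and no reset: what is moved stays moved. The work goes in short steps, Python scripts to look and compute and a shell command to move; the robot and the scene stay as the last step left them, time stands still between calls to the robot, and variables do not carry over. Pictures are saved under pics/ and viewed, at most 10 in all, crops included, and the job is handed in when it is done.

```bash
mkdir -p pics; ls; cat > h.py <<'E'
import numpy as np, cv2
from cell import env
def px(c,p):
    q=np.linalg.inv(c["pose"])@np.r_[p,1]; u=c["K"]@q[:3]; return u[:2]/u[2]
def ray(c,uv,z):
    d=c["pose"][:3,:3]@np.linalg.inv(c["K"])@np.r_[uv,1]; o=c["pose"][:3,3]
    return o+d*(z-o[2])/d[2]
def snap(n,f):
    c=env.read_camera(n); c={k:np.array(c[k]) for k in("img","K","pose")}; cv2.imwrite("pics/"+f,c["img"]); np.savez("pics/"+f[:-4]+".npz",**c); return c
E
python3 - <<'E'
from h import *
np.set_printoptions(precision=3,suppress=True)
for n in("scene","top"):
    c=snap(n,n+"0.png"); print(n,c["K"][0],c["pose"])
s=env.state(); print(s)
E
```

```text
pics
scene [480.713   0.    251.899] [[   0.149    0.633   -0.759 1679.014]
 [   0.989   -0.111    0.101  -78.744]
 [  -0.021   -0.766   -0.643 1142.126]
 [   0.       0.       0.       1.   ]]
top [460.384   0.    252.951] [[  -0.005   -0.993    0.115  303.754]
 [  -1.       0.005    0.      85.15 ]
 [  -0.001   -0.115   -0.993 1996.259]
 [   0.       0.       0.       1.   ]]
{'t': 0.1, 'joints': array([ 1.204,  0.491,  1.559,  0.   ,  1.092, -0.106]), 'qvel': array([ 0.   , -0.003, -0.001, -0.002, -0.   ,  0.   ]), 'tau': array([  0.002, -61.362, -25.861,   0.069,   0.047,  -0.   ]), 'eef_pos': array([161.064, 603.679, 233.14 ]), 'tcp_rot': array([-3.141, -0.   ,  2.881]), 'ft_force': array([ 0.697, -0.201,  0.189]), 'moment': array([-0.026, -0.018, -0.034]), 'grip_force': 0.0, 'opening': 0.9995642679487472}
```

View pics/scene0.png

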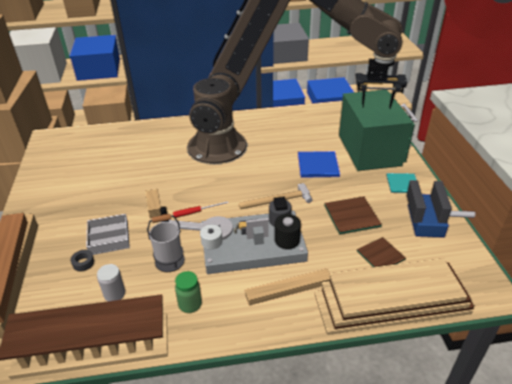

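View pics/top0.png

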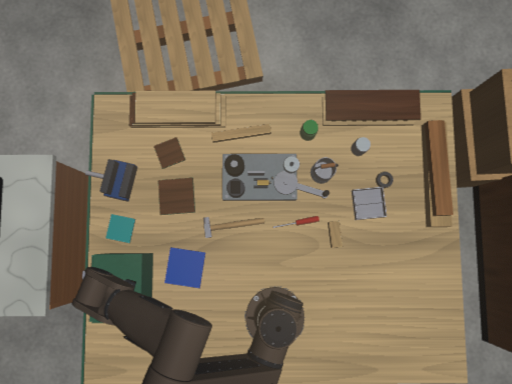

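The scene view shows the pot at about (167,245), the sander at (255,240) and the larger brown board at (352,214). In the top view the pot is at (323,169), the post at (325,193), the pivot disc at (287,183) and the board at (177,196). The gripper starts above a green box. Next I'll look at an enlarged crop.

```bash
python3 - <<'E'
from h import *
np.set_printoptions(precision=1,suppress=True)
t=dict(np.load("pics/top0.npz")); s=dict(np.load("pics/scene0.npz"))
a=cv2.resize(t["img"][140:215,265:345],None,fx=5,fy=5,interpolation=cv2.INTER_CUBIC)
b=cv2.resize(s["img"][205:280,135:215],None,fx=5,fy=5,interpolation=cv2.INTER_CUBIC)
cv2.imwrite("pics/crop0.png",np.hstack([a,b]))
# board: dark brown mask in top
h=cv2.cvtColor(t["img"],cv2.COLOR_BGR2HSV); m=((h[...,2]<110)&(h[...,0]<20)&(h[...,1]>60)).astype(np.uint8); m[:, :140]=0; m[:170]=0;m[225:]=0;m[:,215:]=0
n,l,st,ce=cv2.connectedComponentsWithStats(m)
for i in range(1,n):
    if st[i,4]>100:
        print(st[i],ray(t,ce[i],18)); bx=cv2.boxPoints(cv2.minAreaRect(np.argwhere(l==i)[:,::-1].astype(np.float32)));P=np.array([ray(t,q,18) for q in bx]);print(P,np.linalg.norm(P-np.roll(P,1,0),axis=1))
for nme,uv,z in(("post",(325.5,193.5),136),("pivot",(287,183),76),("grip",(327,167),190)): print(nme,ray(t,uv,z))
E
```

```text
[ 158  178   37   37 1181] [512.4 418.9  18. ]
[[582.8 500.5  18. ]
 [593.7 350.7  18. ]
 [442.7 337.6  18. ]
 [432.  486.2  18. ]] [151.5 150.3 151.6 148.9]
post [ 505.8 -208.8  136. ]
pivot [557.6 -57.4  76. ]
grip [ 605.8 -208.7  190. ]
```

View pics/crop0.png

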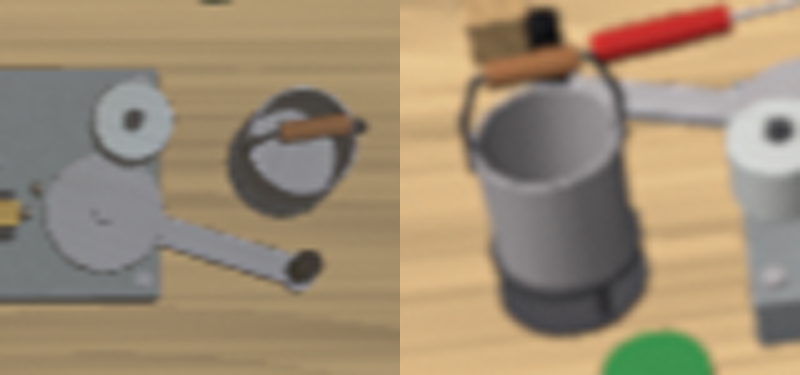

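The left half of the crop is the top view. The bar runs from about (280,132) to (352,124), with its centre at full-image (328.2,165.6). The post top is at (326,193.2) and the pivot disc at (285.4,183). In the scene half the bar centre is at (161.2,218), running from (487,75) to (577,58).

```bash
python3 - <<'E'
from h import *
np.set_printoptions(precision=3,suppress=True)
t=dict(np.load("pics/top0.npz")); s=dict(np.load("pics/scene0.npz"))
def tri(a,b):
    A=[];B=[]
    for c,uv in((t,a),(s,b)):
        o=c["pose"][:3,3]; d=c["pose"][:3,:3]@np.linalg.inv(c["K"])@np.r_[uv,1]; d/=np.linalg.norm(d); M=np.eye(3)-np.outer(d,d);A.append(M);B.append(M@o)
    return np.linalg.lstsq(np.vstack(A),np.hstack(B),rcond=None)[0]
g=tri((328.2,165.6),(161.2,218)); print("grip",g)
f=lambda p:(265+p[0]/5,140+p[1]/5)
P=[ray(t,f(p),185) for p in((280,132),(352,124))];d=P[1]-P[0];print("bar top",P,np.linalg.norm(d),np.arctan2(d[1],d[0]))
k=lambda p:(135+(p[0]-400)/5,205+p[1]/5)
P=[ray(s,k(p),185) for p in((487,75),(577,58))];d=P[1]-P[0];print("bar scene",P,np.linalg.norm(d),np.arctan2(d[1],d[0]))
po=ray(t,(326,193.2),136);pi=ray(t,(285.4,183),76)
print(po,pi,np.linalg.norm((po-pi)[:2]))
# stand bottom/rim check in scene
print("rim center top view",ray(t,f((300,140)),130),"g at 185 top/scene",ray(t,(328.2,165.6),185),ray(s,(161.2,218),185))
E
```

```text
grip [ 612.783 -211.669  181.774]
bar top [array([ 609.17 , -185.657,  185.   ]), array([ 615.323, -243.185,  185.   ])] 57.85641713110296 -1.4642373840572405
bar scene [array([ 621.263, -233.477,  185.   ]), array([ 615.545, -181.134,  185.   ])] 52.65427500828989 1.6796060198041765
[ 507.009 -210.852  136.   ] [557.624 -50.653  76.   ] 168.00480489098115
rim center top view [ 611.707 -210.144  130.   ] g at 185 top/scene [ 612.246 -214.416  185.   ] [ 617.01  -207.969  185.   ]
```

```bash
cat >> h.py <<'E'
def rel(p,yaw=None):
    """shift in tool axes (mm) and turn about tool z (deg) to world point p, tool-down yaw"""
    s=env.state(); y=s["tcp_rot"][2]; d=np.array(p)-s["eef_pos"]
    r=[d[0]*np.cos(y)+d[1]*np.sin(y), d[0]*np.sin(y)-d[1]*np.cos(y), -d[2]]
    w=0 if yaw is None else -np.degrees((yaw-y+np.pi)%(2*np.pi)-np.pi)
    print(np.round(np.r_[r,w],1), "at",np.round(s["eef_pos"],1),np.round(s["tcp_rot"],3),np.round(s["ft_force"],1),"t",round(s["t"],2))
E
python3 -c "
from h import *
rel([500,200,330],2.2)"
```

```text
[-431.6 -302.6  -96.9   39. ] at [161.1 603.7 233.1] [-3.141 -0.     2.881] [ 0.7 -0.2  0.2] t 0.1
```

```bash
python3 -m crank '[[0,0,-40,0,95],[0,0,-80,0,95],[-30,-20,-97,5,95],[-60,-42,-97,10,95],[-90,-63,-97,15,95],[-120,-84,-97,20,95],[-150,-105,-97,25,95],[-180,-126,-97,30,95],[-210,-147,-97,35,95],[-240,-168,-97,39,95]]'; python3 -c "
from h import *
rel([500,200,330],2.2);rel([613,-212,285],1.68)"
```

```text
t: 0.93
eef_pos: [350.4, 378.1, 330.5]
tcp_rot: [-3.141, -0.0, 2.196]
ft_force: [1.1, 0.9, 0.2]
opening: 1.0
grip_force: 0.0
[-2.32e+02  1.71e+01  5.00e-01 -2.00e-01] at [350.4 378.1 330.5] [-3.141 -0.     2.196] [1.1 0.9 0.2] t 0.93
[-632.2 -132.3   45.5   29.5] at [350.4 378.1 330.5] [-3.141 -0.     2.196] [1.1 0.9 0.2] t 0.93
```

```bash
python3 -m crank '[[-30,2,0,3,95],[-65,5,0,6,95],[-100,7,0,9,95],[-135,10,0,12,95],[-170,12,0,15,95],[-205,14,0,18,95],[-240,10,0,21,95],[-275,0,0,24,95],[-310,-10,0,27,95],[-345,-20,0,29.5,95]]'; python3 -c "
from h import *
rel([613,-212,285],1.68)"
```

```text
t: 1.77
eef_pos: [536.9, 87.2, 330.3]
tcp_rot: [-3.141, -0.0, 1.683]
ft_force: [0.3, 0.2, 0.1]
opening: 0.998
grip_force: 0.0
[-3.059e+02  4.230e+01  4.530e+01  1.000e-01] at [536.9  87.2 330.3] [-3.141 -0.     1.683] [0.3 0.2 0.1] t 1.77
```

```bash
python3 -m crank '[[-35,5,0,0,95],[-70,10,0,0,95],[-105,15,0,0,95],[-140,20,0,0,95],[-175,25,5,0,95],[-210,30,15,0,95],[-245,35,25,0,95],[-280,39,35,0,95],[-306,42,45,0,95],[-306,42,45,0,95]]'; python3 - <<'E'
from h import *
rel([613,-212,185],1.68)
s=snap("scene","scene1.png"); t=snap("top","top1.png")
a=cv2.resize(t["img"][130:215,275:375],None,fx=4,fy=4,interpolation=cv2.INTER_CUBIC)
b=cv2.resize(s["img"][165:250,110:210],None,fx=4,fy=4,interpolation=cv2.INTER_CUBIC)
cv2.imwrite("pics/crop1.png",np.hstack([a,b]))
E
```

```text
t: 2.6
eef_pos: [613.0, -214.4, 282.4]
tcp_rot: [-3.138, -0.001, 1.682]
ft_force: [0.8, 0.7, -0.3]
opening: 1.001
grip_force: 0.0
[ 2.4  0.2 97.4  0.1] at [ 613.  -214.4  282.4] [-3.138e+00 -1.000e-03  1.682e+00] [ 0.8  0.7 -0.3] t 2.6
```

View pics/crop1.png

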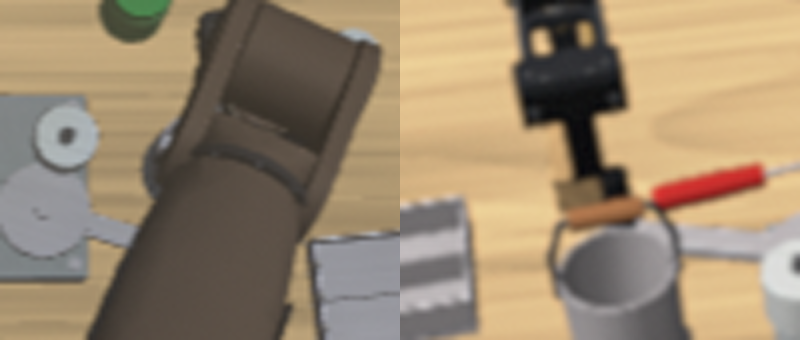

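The crop shows the fingers coming down in line with the bar, heading for about (605,210). I'll descend and grip.

```bash
python3 -m crank '[[2,0,25,0,95],[2,0,50,0,95],[2,0,70,0,95],[2,0,85,0,95],[2,0,93,0,95],[2,0,97,0,95],[2,0,97,0,60],[2,0,97,0,20],[2,0,97,0,0],[2,0,97,0,0]]'; python3 -m crank '[[0,0,0,0,0],[0,0,0,0,0],[0,0,0,0,0],[0,0,0,0,0]]'
```

```text
t: 3.53
eef_pos: [613.3, -208.3, 189.6]
tcp_rot: [3.14, 0.001, 1.685]
ft_force: [-0.6, 1.0, -0.7]
opening: 0.777
grip_force: 0.0
t: 3.87
eef_pos: [613.0, -208.3, 188.7]
tcp_rot: [3.141, -0.0, 1.685]
ft_force: [-0.3, -1.2, 0.5]
opening: 0.497
grip_force: 0.0
```

```bash
python3 -m crank '[[-2,0,2,0,0],[-3,0,3,0,0],[-3,0,3,0,0],[-3,0,3,0,0],[-3,0,3,0,0],[-3,0,3,0,0],[-3,0,3,0,0],[-3,0,3,0,0],[-3,0,3,0,0],[-3,0,3,0,0]]'
```

```text
t: 4.7
eef_pos: [613.4, -211.2, 185.6]
tcp_rot: [3.141, 0.0, 1.685]
ft_force: [1.1, -0.4, -1.4]
opening: 0.182
grip_force: 29.8
```

Gripped, with an opening of 17–18 mm that matches the bar. Now I'll lift it.

```bash
python3 -m crank '[[0,0,-5,0,0],[0,0,-15,0,0],[0,0,-30,0,0],[0,0,-45,0,0],[0,0,-65,0,0],[0,0,-85,0,0],[0,0,-105,0,0],[0,0,-120,0,0],[0,0,-130,0,0],[0,0,-130,0,0]]'; python3 -c "
from h import *
rel([512,419,315],1.68);rel([512,419,315],2.1)
c=snap('scene','scene2.png'); cv2.imwrite('pics/crop2.png',cv2.resize(c['img'][120:290,100:300],None,fx=3,fy=3))"
```

```text
t: 5.53
eef_pos: [613.6, -211.3, 318.1]
tcp_rot: [3.139, 0.002, 1.685]
ft_force: [0.8, -0.9, -5.8]
opening: 0.18
grip_force: 29.8
[ 6.378e+02 -2.890e+01  3.100e+00  3.000e-01] at [ 613.6 -211.3  318.1] [3.139e+00 2.000e-03 1.685e+00] [ 0.8 -0.9 -5.8] t 5.53
[637.8 -28.9   3.1 -23.8] at [ 613.6 -211.3  318.1] [3.139e+00 2.000e-03 1.685e+00] [ 0.8 -0.9 -5.8] t 5.53
```

View pics/crop2.png

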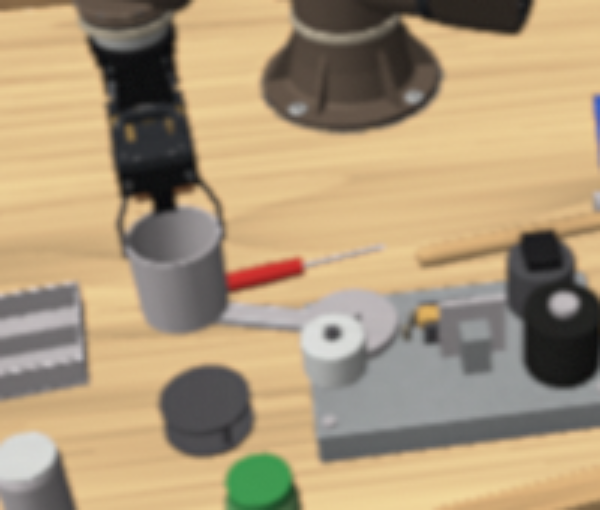

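The pot hangs from the gripper, upright, above the empty stand at (207,410) in the crop. I'll carry it across over the sander.

```bash
python3 -m crank '[[5,0,0,0,0],[15,0,-2,0,0],[32,0,-5,0,0],[55,0,-5,0,0],[80,0,-5,0,0],[105,0,-5,0,0],[130,0,-5,0,0],[155,0,-5,0,0],[180,0,-5,0,0],[205,0,-5,0,0]]' && python3 -m crank '[[25,-2,0,0,0],[50,-3,0,0,0],[75,-5,0,0,0],[100,-6,0,0,0],[125,-8,0,0,0],[150,-10,0,0,0],[175,-11,0,0,0],[200,-13,0,0,0],[225,-15,0,0,0],[250,-17,0,0,0]]' && python3 -m crank '[[25,-2,0,0,0],[50,-3,0,0,0],[75,-5,0,0,0],[100,-6,0,0,0],[120,-8,0,0,0],[140,-9,0,0,0],[155,-10,0,0,0],[165,-11,0,0,0],[172,-12,0,0,0],[175,-12,0,0,0]]'; python3 -c "
from h import *
rel([512,419,164],1.68)"
```

```text
t: 6.42
eef_pos: [589.0, -4.9, 320.5]
tcp_rot: [-3.141, -0.001, 1.686]
ft_force: [0.4, 0.6, -6.2]
opening: 0.18
grip_force: 29.8
t: 7.25
eef_pos: [542.9, 241.2, 320.5]
tcp_rot: [-3.141, -0.0, 1.686]
ft_force: [-0.2, 0.3, -5.9]
opening: 0.178
grip_force: 29.8
t: 8.08
eef_pos: [512.0, 412.1, 320.5]
tcp_rot: [-3.141, 0.0, 1.686]
ft_force: [0.1, 0.4, -5.3]
opening: 0.182
grip_force: 29.8
[  6.8   0.8 156.5   0.3] at [512.  412.1 320.5] [-3.141  0.     1.686] [ 0.1  0.4 -5.3] t 8.08
```

```bash
python3 -m crank '[[3,0,8,0,0],[6,0,25,0,0],[7,0,50,0,0],[7,0,75,0,0],[7,0,100,0,0],[7,0,120,0,0],[7,0,135,0,0],[7,0,143,0,0],[7,0,148,0,0],[7,0,148,0,0]]'; python3 -c "
from h import *
rel([512,419,164],1.68)
c=snap('scene','scene3.png'); cv2.imwrite('pics/crop3.png',cv2.resize(c['img'][120:290,280:480],None,fx=3,fy=3))"
```

```text
t: 8.92
eef_pos: [511.9, 417.9, 172.0]
tcp_rot: [-3.141, 0.0, 1.685]
ft_force: [-0.5, -0.4, -5.8]
opening: 0.182
grip_force: 29.8
[1.1 0.2 8.  0.3] at [511.9 417.9 172. ] [-3.141  0.     1.685] [-0.5 -0.4 -5.8] t 8.92
```

View pics/crop3.png

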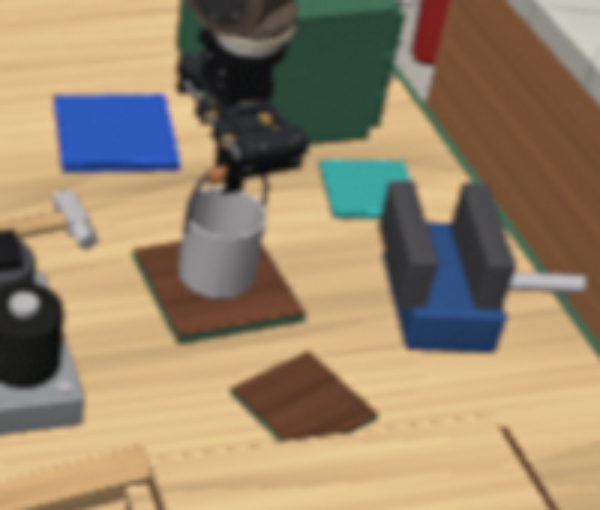

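The pot, with its base at about (218,285), is upright over the middle of the larger brown board. I'll lower it gently.

```bash
python3 -m crank '[[1,0,2,0,0],[1,0,4,0,0],[1,0,5,0,0],[1,0,6,0,0],[1,0,7,0,0],[1,0,7.5,0,0],[1,0,8,0,0],[1,0,8.5,0,0],[1,0,8.5,0,0]]'
```

```text
t: 9.72
eef_pos: [511.7, 419.3, 164.1]
tcp_rot: [-3.142, -0.0, 1.685]
ft_force: [0.0, 0.3, -5.9]
opening: 0.179
grip_force: 29.8
```

```bash
python3 -m crank '[[0,0,0.5,0,0],[0,0,1,0,0],[0,0,1.5,0,0],[0,0,1.5,0,0]]'
```

```text
t: 10.05
eef_pos: [512.2, 419.5, 163.4]
tcp_rot: [3.14, -0.001, 1.685]
ft_force: [1.5, 0.0, 1.5]
opening: 0.182
grip_force: 29.8
```

Contact: the vertical force went from −5.9 to +1.5. I'll release slowly.

```bash
python3 -m crank '[[0,0,0,0,25],[0,0,0,0,40],[0,0,0,0,60],[0,0,0,0,80],[0,0,0,0,95],[0,0,0,0,95],[0,0,0,0,95],[0,0,0,0,95],[0,0,0,0,95],[0,0,0,0,95]]';python3 -m crank '[[0,0,0,0,95],[0,0,0,0,95],[0,0,0,0,95],[0,0,0,0,95],[0,0,0,0,95],[0,0,0,0,95],[0,0,0,0,95],[0,0,0,0,95]]'
```

```text
t: 10.88
eef_pos: [511.7, 419.3, 162.6]
tcp_rot: [-3.142, -0.0, 1.685]
ft_force: [-0.4, -0.5, 0.9]
opening: 0.823
grip_force: 0.0
t: 11.55
eef_pos: [511.7, 419.3, 162.7]
tcp_rot: [3.142, -0.0, 1.685]
ft_force: [1.2, 0.2, 0.7]
opening: 1.0
grip_force: 0.0
```

```bash
python3 -m crank '[[0,0,-10,0,95],[0,0,-25,0,95],[0,0,-45,0,95],[0,0,-70,0,95],[0,0,-100,0,95],[0,0,-130,0,95],[0,0,-150,0,95],[-30,0,-160,0,95],[-65,0,-160,0,95],[-100,0,-160,0,95]]'; python3 -c "
from h import *
rel([507,-211,250],1.57)
c=snap('scene','scene4.png'); cv2.imwrite('pics/crop4.png',cv2.resize(c['img'][150:290,120:420],None,fx=2.6,fy=2.6))"
```

```text
t: 12.38
eef_pos: [522.9, 319.2, 324.2]
tcp_rot: [3.14, -0.001, 1.687]
ft_force: [0.3, 0.4, -1.2]
opening: 0.999
grip_force: 0.0
[-524.8  -77.1   74.2    6.7] at [522.9 319.2 324.2] [ 3.140e+00 -1.000e-03  1.687e+00] [ 0.3  0.4 -1.2] t 12.38
```

View pics/crop4.png

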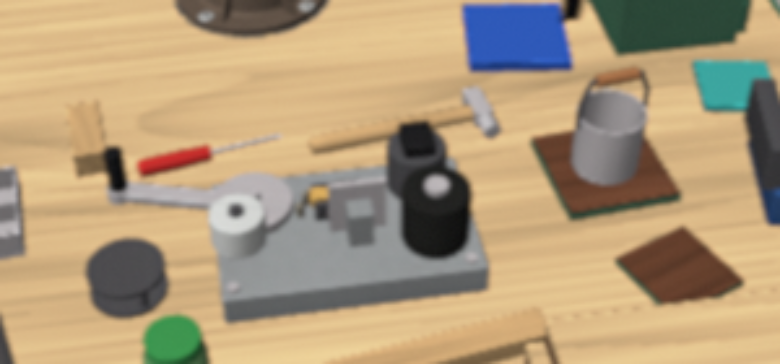

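The pot stands upright, alone, on the board at (608,140). The post is clear, with its top at about (112,151) and its foot at (117,192).

```bash
python3 -c "
from h import *
c=dict(np.load('pics/scene4.npz'));print(ray(c,(120+112/2.6,150+151/2.6),136),ray(c,(120+117/2.6,150+190/2.6),78))"
python3 -m crank '[[-15,-2,0,1,95],[-45,-6,0,2,95],[-80,-11,0,3,95],[-115,-16,0,4,95],[-150,-22,0,5,95],[-185,-27,0,6,95],[-220,-32,0,6.5,95],[-255,-37,0,6.5,95],[-290,-42,0,6.5,95],[-325,-47,0,6.5,95]]'; python3 -c "
from h import *
rel([507,-211,200],1.57)"
```

```text
[ 517.24635783 -208.47213661  136.        ] [ 524.62070715 -210.4148231    78.        ]
t: 13.27
eef_pos: [513.1, -9.7, 323.2]
tcp_rot: [3.141, -0.0, 1.572]
ft_force: [0.5, -0.3, -1.0]
opening: 0.999
grip_force: 0.0
[-2.013e+02 -6.300e+00  1.232e+02  1.000e-01] at [513.1  -9.7 323.2] [ 3.141 -0.     1.572] [ 0.5 -0.3 -1. ] t 13.27
```

```bash
python3 -m crank '[[-35,0,0,0,95],[-70,0,0,0,95],[-105,-1,0,0,95],[-140,-2,20,0,95],[-170,-2,45,0,95],[-190,-2,70,0,95],[-199,-2,90,0,95],[-200,-2,110,0,95],[-200,-2,120,0,95],[-200,-2,120,0,95]]'; python3 - <<'E'
from h import *
rel([511,-210,110],1.57)
s=snap("scene","scene5.png")
cv2.imwrite("pics/crop5.png",cv2.resize(s["img"][150:250,100:240],None,fx=5,fy=5,interpolation=cv2.INTER_CUBIC))
E
```

```text
t: 14.1
eef_pos: [511.1, -207.8, 201.0]
tcp_rot: [-3.139, -0.002, 1.571]
ft_force: [-0.6, -0.5, 0.2]
opening: 0.995
grip_force: 0.0
[-2.2 -0.1 91.   0.1] at [ 511.1 -207.8  201. ] [-3.139e+00 -2.000e-03  1.571e+00] [-0.6 -0.5  0.2] t 14.1
```

View pics/crop5.png

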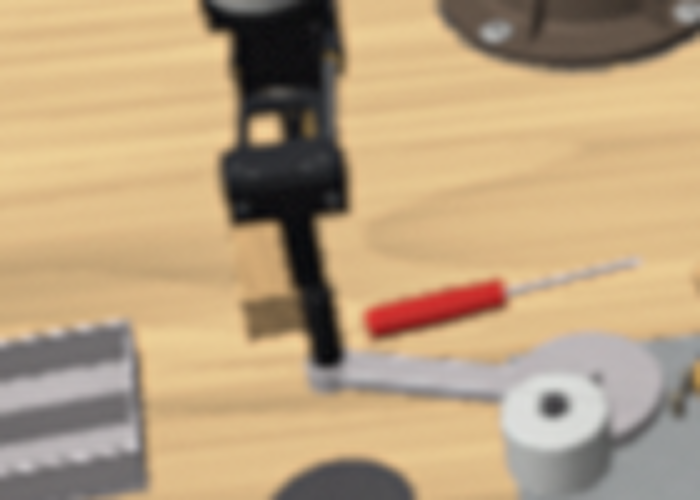

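The fingers line up with the post, which is at (320,320) in the crop. I'll go down and close.

```bash
python3 -m crank '[[-2,0,20,0,95],[-2,0,40,0,95],[-2,0,60,0,95],[-2,0,75,0,95],[-2,0,85,0,95],[-2,0,90,0,60],[-2,0,90,0,20],[-2,0,90,0,0],[-2,0,90,0,0],[-2,0,90,0,0]]' && python3 -m crank '[[0,0,0,0,0],[0,0,0,0,0],[0,0,0,0,0],[0,0,0,0,0],[0,0,0,0,0],[0,0,0,0,0],[0,0,0,0,0],[0,0,0,0,0],[0,0,0,0,0]]'; python3 -c "
from h import *
rel([511,-210,110],1.57)"
```

```text
t: 14.98
eef_pos: [512.2, -210.4, 113.5]
tcp_rot: [3.14, 0.001, 1.572]
ft_force: [0.3, 0.2, -0.6]
opening: 0.708
grip_force: 0.0
t: 15.73
eef_pos: [512.2, -210.3, 112.6]
tcp_rot: [3.141, 0.0, 1.572]
ft_force: [4.7, 0.7, -2.7]
opening: 0.25
grip_force: 30.0
[ 0.3 -1.2  2.6  0.1] at [ 512.2 -210.3  112.6] [3.141 0.    1.572] [ 4.7  0.7 -2.7] t 15.73
```

```bash
python3 -m crank '[[-1,4,0,0,0],[-3,13,0,0,0],[-4,21,0,0,0],[-5,29,0,0,0],[-6,37,0,0,0],[-6,46,0,0,0],[-6,55,0,0,0],[-5,63,0,0,0],[-5,70,0,0,0],[-5,70,0,0,0]]'
```

```text
t: 16.57
eef_pos: [581.6, -216.2, 112.6]
tcp_rot: [-3.14, 0.001, 1.572]
ft_force: [-4.7, -5.5, 3.2]
opening: 0.245
grip_force: 30.0
```

```bash
python3 -m crank '[[1,5,0,0,0],[2,10,0,0,0],[3,15,0,0,0],[4,20,0,0,0],[5,24,0,0,0],[5,26,0,0,0],[5,26,0,0,0],[5,26,0,0,0],[5,26,0,0,0]]'; python3 - <<'E'
from h import *
p=env.state()["eef_pos"][:2]; a=np.arctan2(*(p-[558,-48])[::-1])-np.arctan2(-162,-46); print("theta",a,np.linalg.norm(p-[558,-48]))
s=snap("scene","scene6.png")
cv2.imwrite("pics/crop6.png",cv2.resize(s["img"][150:290,100:420],None,fx=2.4,fy=2.4,interpolation=cv2.INTER_CUBIC))
E
```

```text
t: 17.32
eef_pos: [606.2, -210.7, 112.6]
tcp_rot: [-3.138, -0.0, 1.572]
ft_force: [-8.8, -3.8, 4.0]
opening: 0.25
grip_force: 30.0
theta 0.5649265410794382 169.65807056076844
```

View pics/crop6.png

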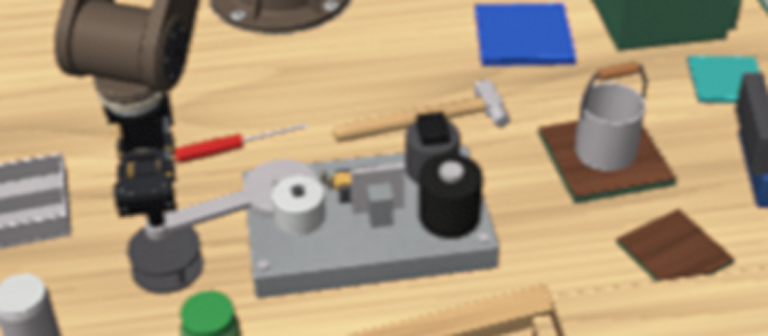

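The arm is swung over the stand and held by the gripper at about 0.56 rad, from a chord of 94 mm over a 170 mm radius. The pot is still upright on the board at (608,125). I'll let it settle and hand in.

```bash
python3 -m crank '[[0,0,0,0,0],[0,0,0,0,0],[0,0,0,0,0],[0,0,0,0,0]]'; python3 -c "
from cell import env
print(env.job_done())"
```

```text
t: 17.7
eef_pos: [606.2, -210.6, 112.6]
tcp_rot: [-3.138, -0.0, 1.572]
ft_force: [-9.7, -3.7, 6.3]
opening: 0.25
grip_force: 30.0
the job is handed in; nothing more can be done
None
```

The job is handed in at 17.7 s: the pot stands upright and released on the larger brown board, and the gripper holds the tensioner arm at about 0.56 rad, past its click at 0.47 (angle worked out from the gripper's position); no verdict came back.

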